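Tighten the work rest with the pin key

ROBOT

A 6-joint arm with a two-finger parallel gripper is mounted at the origin on the work surface. World frame = base frame: x ahead of the robot, y to its left, z up, the work surface at z = 0. Lengths are in m, angles in rad, forces in N, time in s.
With the tool pointing down it reaches from about 0.225 to 0.875 m from the base axis. Payload 3.4 kg.
Tool frame: the origin (TCP) lies on the centre line of the jaws, within the pads' length; the fingertips stand 17 mm ahead of it and the grasp point (between the pads) lies 2 mm behind it (nose_length is the distance from the TCP to the fingertips, in m); z points along the fingers, y is the line along which they close (so a half turn about z gives the same grasp; the last joint's range is limited). The gripper opens to 85 mm and grips with 20 to 120 N. Pads are 22 mm wide; open, the fingers measure 114 mm over their backs; the gripper's body (76 mm by 85 mm) begins 54 mm behind the grasp point. The pads swing forward as they close: fully open they stand 13 mm farther back than shut.
Start: joints at [-1.417, 0.276, 1.505, -0, 1.361, -0.121], TCP at [0.156, -0.553, 0.248] pointing down, gripper open.
Joint ranges: [-2.89, 2.89], [-0.75, 2.08], [0.22, 2.7], [-1.18, 4.32], [0.11, 2.71], [-2.7, 2.7]. Speed limits (rad/s): [2.57, 2.57, 3.14, 3.14, 3.14, 3.14].

INTERFACE

Orientations are given as a unit quaternion [w, x, y, z].
In Python, from rig import get_state, get_image, sign_off, find_in, place_of, nose_length gives the robot as it stands.
- The arm moves only by the tool apply_moves, never from a script. Its argument "deltas" is one flat list of numbers, 5 for each row, row after row: the finger opening in mm, from 0 to 85.4, then the shift along the tool's x, y, z in mm, then the turn about the tool's z in degrees. A call has 1 to 12 rows; each row is the pose to reach, as a shift and turn from the pose commanded when the call began, along the tool's axes at that moment; what a row does not reach only later rows make up. A row lasts 1/12 s, in which the tool goes at most 41.7 mm and 7.16 degrees, less where a joint would pass 70% of its speed; a pose out of reach is approached as far as the arm can. A call with a gripper value outside its range is refused whole. The fingers move at their own pace and stop on an object; "squeeze" is the grip in N (left out, the last holds). Time passes only in rows, so rows that repeat a pose let the fingers close. It gives the time, the measured TCP pose, the force, the opening and the grip force at its end, in the units of the state.
- get_state(): the state, without advancing time (a new reading comes with each control period).
- get_image(name): name is "side" or "top"; returns a dict with "frame" (420x560x3 uint8, red, green, blue), "K" (3x3 intrinsics, pixels), "k1" (the pictures are not rectified: a ray, as slopes to the right and down, at radius r is drawn at 1 + k1 r^2 times it, then the intrinsics apply), "position" and "orientation" of the camera in the world. Camera axes: x right, y down, z forward; pixel columns grow to the right and rows downward; lengths in m; the calibration is good to about 2 mm. A picture is of the moment at which its call begins. There is no depth.
- sign_off(): hands the job in; it is judged then, once.
Trained networks look in a picture, given as the dict that the camera call returned (one of the last four; its "shot" number tells which), for a name from the list of things; names that differ only in an ending like _2 or _b are one class to them, and where a whole thing is asked for, a point or a joint stands for the part that bears it (a point fixed in the world has none). Each returns a list of dicts, best first, with "score" (0 to 1); they miss things now and then, are a little off and sometimes report something else, mostly with a low value. They report only what shows in the picture. A call takes as long as a camera call. They do not tell look-alikes from the thing itself.
- find_in(query, picture): "point" ([column, row] in pixels, amid what is visible of it).
- place_of(query, picture): "point" ([column, row] in pixels: a listed point, or the origin of a listed thing).
The state is a dict: "clock": time; "qpos": joint angles; "qd": joint speeds; "effort": joint torques, N m; "position": TCP position; "ee_rot": TCP orientation; "contact_force": force on the tool from outside, world axes, zero at the start; "moment": the same for the moment, N m; "width": finger opening in m; "gripper_force": force on a finger pad.
Only numpy, scipy, OpenCV 4.12 (cv2) and the standard library are available. Lean on these libraries where they do the work, as an engineer would, in place of code of your own. Each camera call takes 0.05 s, during which the arm holds its last target. There are 200 camera calls.

TASK

The glassworker's V-shaped work rest has come slack: take the wooden-handled pin key from its stand, put its tip right through the eyelet of each coloured clamp screw and swing the screw clockwise until it is tight against its green stop pin, one screw and then the other in either order. Then put the key back upright, fully down in its stand, and let go. Leave the glass tube lying in the rest and everything else where it is.

Things in the scene. Friction and masses are not known exactly. Their poses are not given: they have to be found in the camera images.
- key: pin key, standing upright in the stand at the start: steel shaft 12 mm across, its tip tapering to 4 mm over the last 10 mm, a brass collar (30 mm across) from 70 to 76 mm above the tip, then a square wooden handle, 24 x 24 mm, from 76 to 140 mm above the tip; 160 g. Origin at the tip, z up along the shaft, x and y square to the handle's flats
- stand: brown wooden block 60 x 60 x 80 mm, fixed; a vertical through hole 19 mm across at its centre takes the key's shaft, the collar then rests on the block's top (tip 10 mm above the block's underside). Origin at the centre of its underside
- rest: work rest, fixed: grey base plate 130 (x) x 350 (y) x 14 mm; along y an aluminium V trough 140 mm long, up to 67 mm high; at y = +125 mm the blue clamp screw, at y = -125 mm the red one; beside each a green stop pin 10 mm across, its top 50 mm high, which marks the tight end of the turn. Origin at the centre of its underside, z up
- screw_blue (a joint): turn of the blue clamp screw, rad: 0 = fully slack, grows clockwise seen from above, 2.2 = tight against its stop; starts 0 to 0.7; stays where left, needs about 3 N at the eyelet
- screw_red (a joint): turn of the red clamp screw, rad: 0 = fully slack, grows clockwise seen from above, 2.2 = tight against its stop; starts 0 to 0.7; stays where left, needs about 3 N at the eyelet
- blue_eye (a point): centre of the eyelet in the blue screw's head, at the head's upper face. The head is a blue flat arm, 36 mm wide, 12 mm thick, reaching 60 mm from the screw's axis; the eyelet is a vertical through hole, 19 mm across, 45 mm from the axis, with 22 mm of free space beneath the arm. Moves with the screw
- red_eye (a point): centre of the eyelet in the red screw's head, at the head's upper face. The head is a red flat arm, 36 mm wide, 12 mm thick, reaching 60 mm from the screw's axis; the eyelet is a vertical through hole, 19 mm across, 45 mm from the axis, with 22 mm of free space beneath the arm. Moves with the screw
- blue_axis (a point): fixed point on the vertical axis of the blue screw, level with its head's upper face (a steel boss 30 mm across stands 10 mm above it)
- red_axis (a point): fixed point on the vertical axis of the red screw, level with its head's upper face (a steel boss 30 mm across stands 10 mm above it)
- glass: loose glass tube with an amber middle, 24 mm across, 160 mm long, lying along y in the V trough; its top is about 60 mm above the rest's underside. Origin on its underside, mid-length
- jar: loose white jar, 64 mm across, 75 mm high, origin at the centre of its underside
- tweezers: loose steel tweezers, 155 mm long, 6 mm high, along x; origin near the middle, on the underside
- paddle: loose graphite paddle with a wooden handle along x, 212 mm long, 24 mm high; origin between plate and handle, on the underside
- spatula: loose metal spatula with a handle, lying along x; origin on the underside
- graphite: loose black graphite block, 80 x 60 x 30 mm; origin at the centre of its underside
There are look-alikes about, which are no part of the job. Leave any blue look-alike of the key alone. What is meant by the stand is not red, and is the smaller of those in its own colour.

How it is judged:
On the way, in this order (a step that is already met when the one before it is completed fails the run):
1. the key's tip is through the eyelet of one screw that is still slack ((((horizontal distance between key and blue_eye below 0.009 m and z of key in the frame of blue_eye below -0.01 m) and value of joint each of screw_blue, screw_red below 1.2 rad) or ((horizontal distance between key and red_eye below 0.009 m and z of key in the frame of red_eye below -0.01 m) and value of joint each of screw_red, screw_blue below 1.2 rad))), for 0.1 s.
2. that screw is tight with the key in its eyelet ((((horizontal distance between key and blue_eye below 0.009 m and z of key in the frame of blue_eye below -0.01 m) and value of joint screw_blue above 2 rad and value of joint screw_red below 1.2 rad) or ((horizontal distance between key and red_eye below 0.009 m and z of key in the frame of red_eye below -0.01 m) and value of joint screw_red above 2 rad and value of joint screw_blue below 1.2 rad))), for 0.1 s.
3. the key's tip is through the eyelet of the other screw, still slack ((((horizontal distance between key and red_eye below 0.009 m and z of key in the frame of red_eye below -0.01 m) and value of joint screw_blue above 2 rad and value of joint screw_red below 1.2 rad) or ((horizontal distance between key and blue_eye below 0.009 m and z of key in the frame of blue_eye below -0.01 m) and value of joint screw_red above 2 rad and value of joint screw_blue below 1.2 rad))), for 0.1 s.
4. both screws are tight, the key still in the second one's eyelet ((((horizontal distance between key and red_eye below 0.009 m and z of key in the frame of red_eye below -0.01 m) and value of joint each of screw_blue, screw_red above 2 rad) or ((horizontal distance between key and blue_eye below 0.009 m and z of key in the frame of blue_eye below -0.01 m) and value of joint each of screw_red, screw_blue above 2 rad))), for 0.1 s.
At the end, for the whole second after the job is handed in: both screws within 0.2 rad of their stops (joint over 2.0 of 2.2); the key upright (within 7 degrees), at rest in its stand, collar within 4 mm of the block's top; glass tube and other loose things within 30 mm of where they were (value of joint each of screw_blue, screw_red above 2 rad and horizontal distance between key and stand below 0.01 m and z of key in the frame of stand below 0.014 m and angle between key's own z axis and vertical below 0.12 rad and linear speed of key below 0.02 m/s and distance of each of glass, jar, tweezers, paddle, spatula, graphite from where it was at the start of the episode below 0.03 m); the robot touches nothing.
It fails at once if the glass tube is moved more than 30 mm (distance of glass from where it was at the start of the episode above 0.03 m).
It fails at once if another loose thing (jar, tweezers, paddle, spatula, graphite block) is moved more than 30 mm (distance of any of jar, tweezers, paddle, spatula, graphite from where it was at the start of the episode above 0.03 m).
It also fails if it takes over 66 s, if anything falls off the work surface, if the arm or the gripper's body presses on something with over 40 N, if the wrist force passes 120 N, or if a joint passes its speed limit or range.

## Working session

There is one attempt and no reset: what is moved stays moved. The work goes in short steps, Python scripts to look and compute and a tool call to move; the robot and the scene stay as the last step left them, time stands still between calls to the robot, and variables do not carry over. Pictures are saved under pics/ and viewed, at most 13 in all, crops included, and the job is handed in when it is done.

Besides the shell and the picture viewer there is one more tool, called after "Emit:" as name(argument=value, ...) on one line, values as JSON. apply_moves: Moves the arm, as the interface text tells. Its arguments: {"type":"object","properties":{"deltas":{"type":"array"},"squeeze":{"type":"number"}},"required":["deltas"]}

```bash
mkdir -p pics; cat > h.py <<'E'
import numpy as np, cv2
from scipy.spatial.transform import Rotation as R
from rig import *
def rot(q): return R.from_quat([q[1],q[2],q[3],q[0]]).as_matrix()
def ray(im,p):
    K=np.array(im["K"]); d=np.array([(p[0]-K[0,2])/K[0,0],(p[1]-K[1,2])/K[1,1]])
    u=d.copy()
    for _ in range(20): u=d/(1+im["k1"]*(u@u))
    return np.array(im["position"]), rot(im["orientation"])@np.array([u[0],u[1],1])
def at_z(im,p,z):
    o,d=ray(im,p); return o+d*(z-o[2])/d[2]
def proj(im,P):
    K=np.array(im["K"]); c=rot(im["orientation"]).T@(np.array(P)-np.array(im["position"]))
    u=c[:2]/c[2]; u=u*(1+im["k1"]*(u@u)); return K[:2,:2]@u+K[:2,2]
def tri(ims,ps):
    A=np.zeros((3,3));b=np.zeros(3)
    for im,p in zip(ims,ps):
        o,d=ray(im,p); d=d/np.linalg.norm(d); M=np.eye(3)-np.outer(d,d); A+=M;b+=M@o
    return np.linalg.solve(A,b)
def save(im,n): cv2.imwrite("pics/"+n,im["frame"][:,:,::-1])
E
python3 - <<'E'
from h import *
np.set_printoptions(precision=3,suppress=True)
t=get_image("top");s=get_image("side")
save(t,"t0.png");save(s,"s0.png")
for n,im in(("top",t),("side",s)):
    print(n,im["position"],rot(im["orientation"])[:,2],im["K"][0][0],im["k1"])
    for q in["key","stand","rest","blue_eye","red_eye","blue_axis","red_axis","glass","jar"]:
        print(q,[(np.round(r["point"]).tolist(),round(r["score"],2)) for r in place_of(q,im)[:4]])
st=get_state();print(st["clock"],st["ee_rot"],nose_length)
E
```

```text
top [ 0.424 -0.102  1.168] [ 0.061  0.    -0.998] 425.82134926556625 -0.017409518673015455
key [([377.0, 188.0], 0.67), ([378.0, 223.0], 0.62), ([377.0, 251.0], 0.55)]
stand [([461.0, 236.0], 0.82), ([378.0, 226.0], 0.75), ([389.0, 317.0], 0.67)]
rest [([252.0, 185.0], 0.81), ([301.0, 176.0], 0.67)]
blue_eye [([192.0, 189.0], 0.88)]
red_eye [([305.0, 160.0], 0.67)]
blue_axis [([206.0, 183.0], 0.88), ([190.0, 191.0], 0.43)]
red_axis [([301.0, 178.0], 0.6)]
glass [([252.0, 183.0], 0.77), ([191.0, 190.0], 0.36)]
jar [([113.0, 217.0], 0.77)]
side [0.365 0.994 1.036] [ 0.088 -0.756 -0.649] 529.6748374299324 0.02254234747549817
key [([323.0, 210.0], 0.64), ([320.0, 179.0], 0.56), ([263.0, 171.0], 0.51)]
stand [([292.0, 178.0], 0.86), ([309.0, 142.0], 0.66), ([237.0, 242.0], 0.63), ([374.0, 179.0], 0.61)]
rest [([239.0, 246.0], 0.88)]
blue_eye [([242.0, 281.0], 0.61)]
red_eye [([230.0, 200.0], 0.74)]
blue_axis [([235.0, 266.0], 0.59)]
red_axis [([242.0, 204.0], 0.68)]
glass [([236.0, 240.0], 0.64), ([290.0, 175.0], 0.32)]
jar [([244.0, 374.0], 0.75)]
1.0 [0.    0.991 0.137 0.   ] 0.017
```

View pics/t0.png

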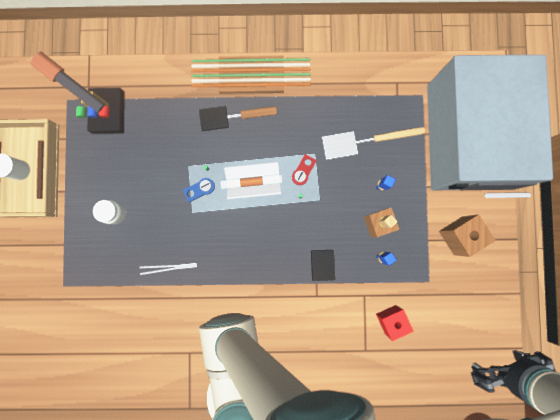

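View pics/s0.png

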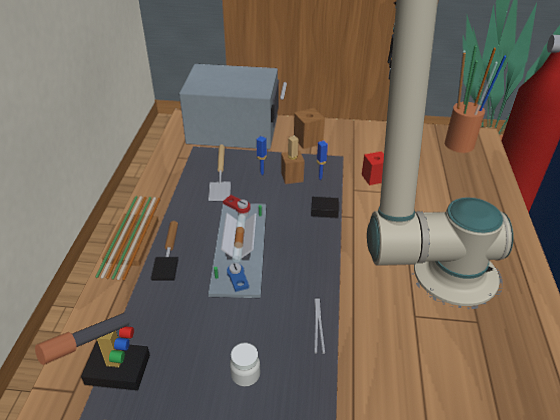

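The top view (up = +x, left = +y) shows the rest at (252,183). The blue head points left-down at (192,190) and the red one up-right at (307,161). The key stands in the small brown block at about (380,222), with blue look-alikes at (386,183) and (388,258). The larger brown block (468,236) and the red one (395,323) are decoys.

```bash
python3 - <<'E'
from h import *
np.set_printoptions(precision=4,suppress=True)
t=get_image("top");s=get_image("side")
def crop(im,x0,y0,w,h,k):return cv2.resize(im["frame"][y0:y0+h,x0:x0+w],None,fx=k,fy=k,interpolation=cv2.INTER_CUBIC)
c=np.zeros((600,780,3),np.uint8)
a=crop(t,180,150,145,65,5);c[:325,:725]=a
a=crop(t,362,200,50,45,6);c[328:598,:300]=a
a=crop(s,272,130,44,60,4.5);c[328:598,303:501]=a
a=crop(s,205,190,62,108,2.5);c[328:598,505:660]=a
cv2.imwrite("pics/c1.png",c[:,:,::-1])
# coloured masks
def cents(im,lo,hi,box,amin=5):
    hsv=cv2.cvtColor(im["frame"],cv2.COLOR_RGB2HSV);m=cv2.inRange(hsv,lo,hi)
    z=np.zeros_like(m);x0,y0,x1,y1=box;z[y0:y1,x0:x1]=m[y0:y1,x0:x1]
    n,l,st,ce=cv2.connectedComponentsWithStats(z)
    return [(ce[i],st[i,4]) for i in range(1,n) if st[i,4]>=amin]
for nm,im,box in(("top",t,(180,150,325,215)),("side",s,(205,190,267,298))):
    print(nm,"green",cents(im,(45,80,40),(80,255,255),box),"red",cents(im,(172,120,60),(180,255,255),box),"blue",cents(im,(100,120,50),(125,255,255),box))
# lightest tool: eyes/axes by plane z=.048
for q,pt,ps in(("blue_eye",(192,189),(242,281)),("red_eye",(305,160),(230,200)),("blue_axis",(206,183),(235,266)),("red_axis",(301,178),(242,204)),("stand0",(378,226),(292,178))):
    z=0 if q=="stand0" else .048
    print(q,at_z(t,pt,z)[:2],at_z(s,ps,z)[:2],tri([t,s],[pt,ps]))
E
```

```text
top green [(array([205.3846, 167.2308]), np.int32(13)), (array([300.25  , 195.5833]), np.int32(12))] red [] blue [(array([197.0733, 190.4698]), np.int32(232))]
side green [(array([259.9688, 210.1562]), np.int32(32)), (array([215.6667, 271.8974]), np.int32(39))] red [] blue [(array([238.097 , 279.3769]), np.int32(268))]
blue_eye [0.5554 0.1366] [0.5424 0.1342] [0.5486 0.1356 0.05  ]
red_eye [ 0.629  -0.1636] [ 0.6274 -0.17  ] [ 0.6269 -0.1634  0.0537]
blue_axis [0.5709 0.0995] [0.5681 0.0866] [0.5676 0.0972 0.0597]
red_axis [ 0.581  -0.1523] [ 0.5898 -0.1563] [ 0.5847 -0.1518  0.0515]
stand0 [ 0.4524 -0.3637] [ 0.4619 -0.3589] [ 0.4574 -0.3643 -0.004 ]
```

View pics/c1.png

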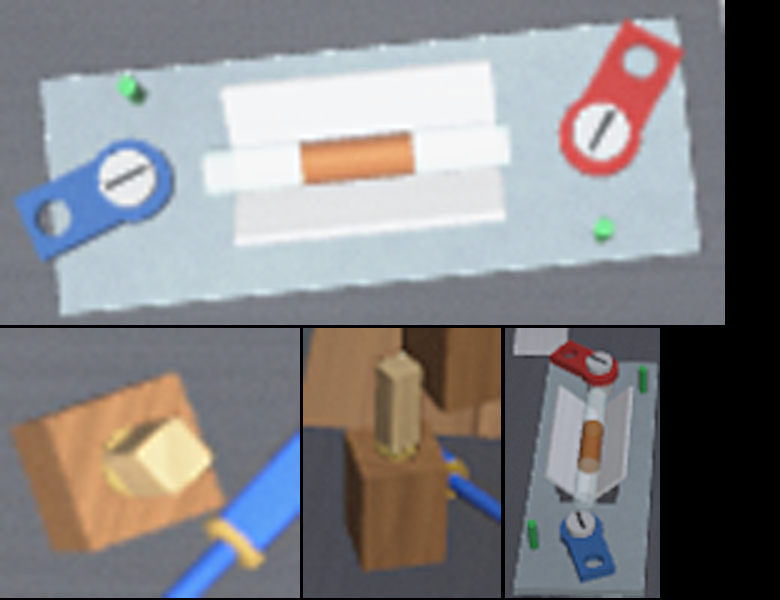

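The crop shows the blue eyelet at about (190.5,193.4), the red one at (307.8,162.2), and the screw bosses at (205.4,185.6) and (300,176). A blue look-alike seems to be toppling beside the stand, so I'll look again.

```bash
python3 - <<'E'
from h import *
np.set_printoptions(precision=4,suppress=True)
t=get_image("top");s=get_image("side")
def crop(im,x0,y0,w,h,k):return cv2.resize(im["frame"][y0:y0+h,x0:x0+w],None,fx=k,fy=k,interpolation=cv2.INTER_CUBIC)
c=np.zeros((560,800,3),np.uint8)
c[:560,:400]=crop(t,350,155,100,140,4)
c[:480,402:798]=crop(s,245,110,99,120,4)
cv2.imwrite("pics/c2.png",c[:,:,::-1])
P={}
for q,pt in(("be",(190.6,193.3)),("re",(307.8,162.2))):
    P[q]=at_z(t,pt,.048)[:2]
for q,pt in(("ba",(205.4,185.6)),("ra",(300.3,176.2))):
    P[q]=at_z(t,pt,.058)[:2]
P["bs"]=at_z(t,(205.4,167.2),.048)[:2];P["rs"]=at_z(t,(300.2,195.6),.048)[:2]
for e,a in(("be","ba"),("re","ra"),("bs","ba"),("rs","ra")):
    d=P[e]-P[a];print(e,P[e],P[a],np.linalg.norm(d),np.degrees(np.arctan2(d[1],d[0])))
d=P["ba"]-P["ra"];print("rest len",np.linalg.norm(d),np.degrees(np.arctan2(d[1],d[0]))-90)
# stand top corners in top crop / handle top corners
for n,pts,z in(("standtop",[(362+13/6,200+100/6),(362+180/6,200+45/6),(362+223/6,200+172/6)],.08),
  ("handletop",[(362+180/6,200+92/6),(362+213/6,200+130/6),(362+170/6,200+168/6),(362+135/6,200+125/6)],.15)):
    Q=np.array([at_z(t,p,z)[:2] for p in pts]);print(n,Q.tolist(),Q.mean(0))
    dd=np.diff(Q,axis=0);print(np.linalg.norm(dd,axis=1),np.degrees(np.arctan2(dd[:,1],dd[:,0])))
E
```

```text
be [0.544  0.1403] [0.5627 0.0993] 0.04510848507273529 114.51942902793091
re [ 0.623 -0.171] [ 0.5843 -0.1501] 0.0439260691462262 -28.43560984710734
bs [0.6131 0.101 ] [0.5627 0.0993] 0.05041416304744708 2.0019768048956084
rs [ 0.5342 -0.1494] [ 0.5843 -0.1501] 0.05016297095125735 179.290941620804
rest len 0.2502564630652879 4.953760331906949
standtop [[0.47484039581121856, -0.3110011386505402], [0.49745273108676774, -0.3830274450265823], [0.442987794860545, -0.3998594478452363]] [ 0.4718 -0.3646]
[0.0755 0.057 ] [ -72.5706 -162.8266]
handletop [[0.47391922403132103, -0.3644252670668666], [0.45856988480580474, -0.3771941361049211], [0.4436394039142714, -0.3595779323370384], [0.46096688781435285, -0.3460629198529266]] [ 0.4593 -0.3618]
[0.02   0.0231 0.022 ] [-140.2435  130.2827   37.9534]
```

View pics/c2.png

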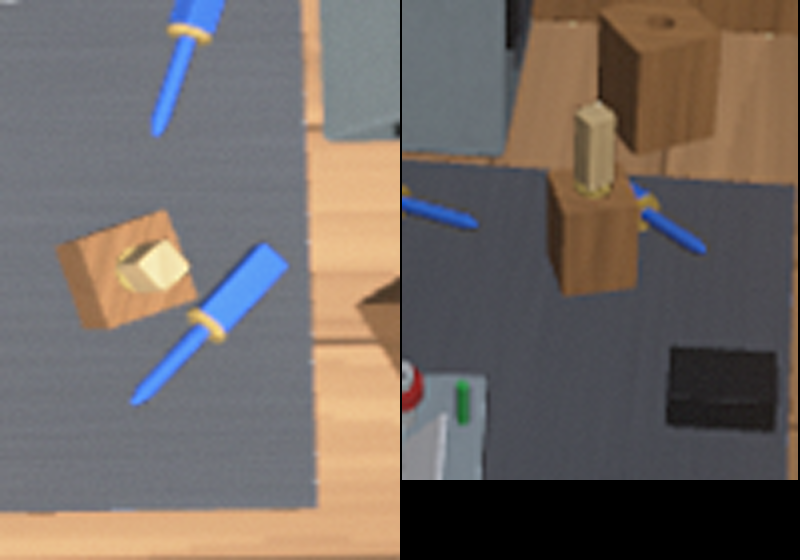

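Both blue look-alikes have fallen over by themselves and lie flat. The wooden key stands upright, with its handle top at (390,222) in the top view. Now I'll move above the key.

Emit:
apply_moves(deltas=[70,40,-12,0,-6,70,80,-24,0,-12,70,120,-35,0,-18,70,160,-47,0,-24,70,200,-59,0,-24,70,240,-71,0,-24,70,280,-82,0,-24,70,310,-91,0,-24,70,330,-97,0,-24,70,344,-101,0,-24,70,344,-101,0,-24,70,344,-101,0,-24])

```text
clock: 2.2
position: [0.4597, -0.3629, 0.2482]
ee_rot: [0.0, 0.94, 0.341, -0.001]
contact_force: [0.0, -0.1, -0.1]
width: 0.0699
gripper_force: 0.0
```

```bash
python3 - <<'E'
from h import *
np.set_printoptions(precision=4,suppress=True)
t=get_image("top");s=get_image("side")
st=get_state();print(st["clock"],st["position"],st["width"],st["qpos"],rot(st["ee_rot"]))
# handle top centre measured earlier
print(tri([t,s],[(391,221.5),(293.3,138)]), at_z(s,(293.3,138),.15), at_z(t,(391,221.5),.15))
c=np.zeros((480,800,3),np.uint8)
def crop(im,x0,y0,w,h,k):return cv2.resize(im["frame"][y0:y0+h,x0:x0+w],None,fx=k,fy=k,interpolation=cv2.INTER_CUBIC)
c[:480,:396]=crop(t,340,160,99,120,4)
c[:480,402:798]=crop(s,245,90,99,120,4)
cv2.imwrite("pics/c3.png",c[:,:,::-1])
E
```

```text
2.3 [ 0.4587 -0.3637  0.2483] 0.07004742071205568 [-0.7885  0.2918  1.4822 -0.001   1.3679  0.0898] [[ 0.7695  0.6386 -0.0009]
 [ 0.6386 -0.7695 -0.0005]
 [-0.001  -0.0002 -1.    ]]
[ 0.4604 -0.3614  0.1507] [ 0.4618 -0.3623  0.15  ] [ 0.4592 -0.3616  0.15  ]
```

View pics/c3.png

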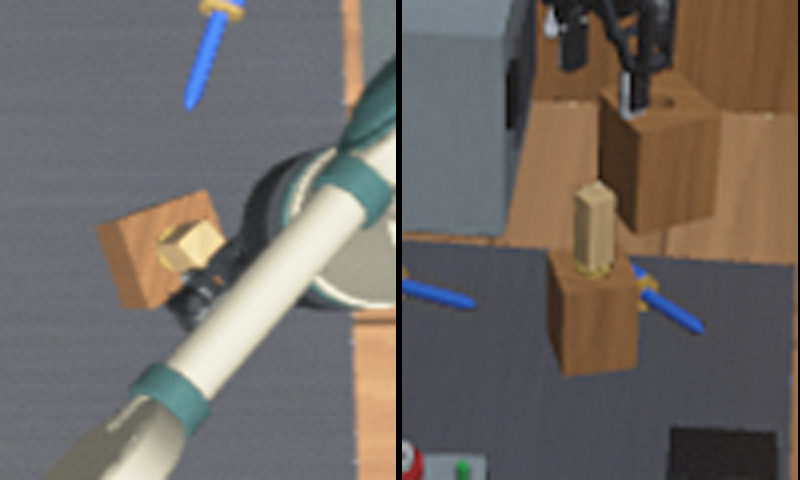

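The key stands under the open gripper, centred to within 2 mm. I'll descend and grip it.

Emit:
apply_moves(deltas=[70,0,0,35,0,70,0,0,70,0,70,0,0,100,0,70,0,0,120,0,70,0,0,130,0,70,0,0,130,0,40,0,0,130,0,20,0,0,130,0,15,0,0,130,0,15,0,0,130,0,15,0,0,130,0,15,0,0,130,0], squeeze=100)

```text
clock: 3.3
position: [0.4605, -0.3637, 0.1201]
ee_rot: [0.002, 0.94, 0.34, 0.001]
contact_force: [0.2, -0.0, 6.1]
width: 0.0225
gripper_force: 98.1
```

Emit:
apply_moves(deltas=[10,0,0,0,0,10,0,0,0,0,10,0,0,0,0,10,0,0,0,0,10,0,0,0,0])

```text
clock: 3.72
position: [0.4605, -0.3637, 0.1202]
ee_rot: [0.002, 0.94, 0.34, 0.001]
contact_force: [0.1, 0.7, 7.0]
width: 0.023
gripper_force: 98.1
```

Emit:
apply_moves(deltas=[10,0,0,-20,0,10,0,0,-50,0,10,0,0,-85,0,10,0,0,-100,0,10,30,-5,-100,0,10,65,-12,-100,0,10,105,-19,-100,0,10,145,-26,-100,0,10,185,-33,-100,0,10,220,-40,-100,0,10,240,-43,-100,0,10,248,-45,-100,0])

```text
clock: 4.72
position: [0.6236, -0.1664, 0.2178]
ee_rot: [-0.0, 0.94, 0.342, 0.001]
contact_force: [-0.7, -0.7, -1.6]
width: 0.023
gripper_force: 98.7
```

Emit:
apply_moves(deltas=[10,0,0,0,0,10,0,0,0,0,10,0,0,0,0])

```text
clock: 4.97
position: [0.6206, -0.171, 0.2182]
ee_rot: [0.0, 0.941, 0.339, -0.001]
contact_force: [-0.8, -0.9, -1.4]
width: 0.0231
gripper_force: 98.7
```

```bash
python3 - <<'E'
from h import *
np.set_printoptions(precision=4,suppress=True)
t=get_image("top");s=get_image("side")
st=get_state();print(st["clock"],st["position"],st["width"],st["gripper_force"])
p=np.array(st["position"]);tip=p+[0,0,-.108];print("expected tip proj",proj(t,tip),proj(s,tip))
print([(r["point"],r["score"]) for r in place_of("key",s)+place_of("red_eye",s)],[(r["point"],r["score"]) for r in place_of("red_eye",t)])
print("red eye proj side",proj(s,[.623,-.171,.048]))
c=np.zeros((500,800,3),np.uint8)
def crop(im,x0,y0,w,h,k):return cv2.resize(im["frame"][y0:y0+h,x0:x0+w],None,fx=k,fy=k,interpolation=cv2.INTER_CUBIC)
c[:480,:396]=crop(t,265,130,99,120,4)
c[:500,402:802-4]=crop(s,195,125,99,125,4)
cv2.imwrite("pics/c4.png",c[:,:,::-1])
E
```

```text
5.0667 [ 0.6206 -0.1712  0.2184] 0.023138988242703478 98.6780333518982
expected tip proj [309.3627 158.721 ] [231.2709 183.0118]
[([317.8, 171.5], 0.56), ([263.5, 164.4], 0.51), ([229.7, 179.1], 0.48), ([229.1, 198.5], 0.67)] [([307.2, 162.8], 0.84)]
red eye proj side [231.5516 199.8955]
```

View pics/c4.png

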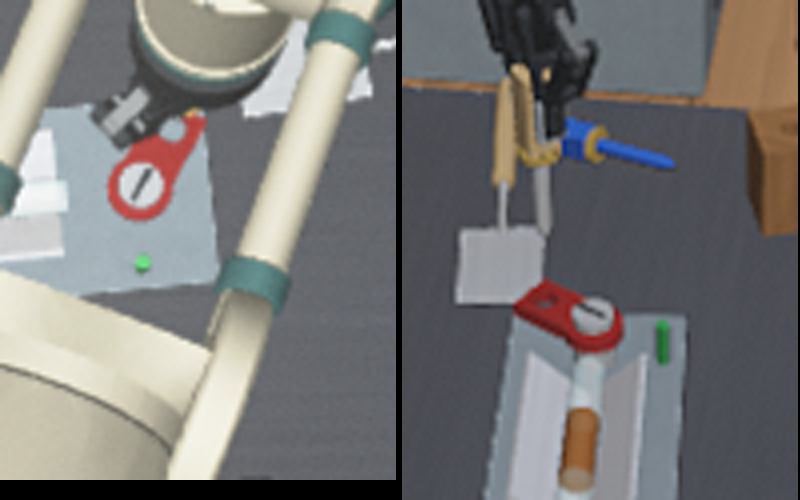

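The held key is straight: its tip is at (230.5,183.5) in the side view, as expected. It's lined up with the red eyelet at (231,200), so I'll lower it in.

Emit:
apply_moves(deltas=[10,1,1,30,0,10,1,1,50,0,10,1,1,58,0,10,1,1,64,0,10,1,1,70,0,10,1,1,76,0,10,1,1,82,0,10,1,1,82,0,10,1,1,82,0])

```text
clock: 5.97
position: [0.6231, -0.17, 0.1364]
ee_rot: [0.0, 0.94, 0.34, 0.0]
contact_force: [0.3, -0.0, -1.7]
width: 0.0234
gripper_force: 98.7
```

```bash
python3 - <<'E'
from h import *
np.set_printoptions(precision=4,suppress=True)
st=get_state();print(st["clock"],st["position"],st["contact_force"],st["moment"])
M=rot(st["ee_rot"]);X=M[:2,0];Y=M[:2,1]
a0=np.array(P:=[.5843,-.1501]);p=np.array(st["position"][:2]);d=p-a0
print(np.linalg.norm(d),np.degrees(np.arctan2(d[1],d[0])))
for ang in np.linspace(-28,-154,13):
    q=a0+.045*np.array([np.cos(np.radians(ang)),np.sin(np.radians(ang))])-p
    print(round(ang),np.round([1e3*q@X,1e3*q@Y],1))
E
```

```text
5.9667 [ 0.6231 -0.17    0.1364] [ 0.2883 -0.0486 -1.6882] [-0.0467  0.0606 -0.0466]
0.04363760489154367 -27.130378396988817
-28 [-0.1  1.5]
-38 [-8.   3.9]
-49 [-16.2   4.9]
-60 [-24.4   4.3]
-70 [-32.3   2.2]
-80 [-39.8  -1.3]
-91 [-46.5  -6. ]
-102 [-52.2 -12. ]
-112 [-56.8 -18.8]
-122 [-60.  -26.4]
-133 [-61.8 -34.5]
-144 [-62.1 -42.7]
-154 [-60.8 -50.8]
```

Inserted without any contact force. First half of the red swing.

Emit:
apply_moves(deltas=[10,-4,2.5,0,0,10,-8,4,0,0,10,-12,5,0,0,10,-16,5,0,0,10,-20,5,0,0,10,-24,4,0,0,10,-28,3,0,0,10,-32,2,0,0,10,-36,0.5,0,0,10,-40,-1,0,0,10,-40,-1,0,0])

```text
clock: 6.88
position: [0.5906, -0.1952, 0.1365]
ee_rot: [0.0, 0.94, 0.34, -0.001]
contact_force: [2.4, 0.8, -1.1]
width: 0.0229
gripper_force: 99.0
```

```bash
python3 - <<'E'
from h import *
t=get_image("top");s=get_image("side");st=get_state();print(st["clock"],st["position"],st["contact_force"],st["moment"])
for n,im in(("t",t),("s",s)):print(n,[(r["point"],r["score"]) for r in place_of("red_eye",im)],proj(im,[.592,-.1945,.048]))
a0=np.array([.5843,-.1501]);d=np.array(st["position"][:2])-a0;print(np.linalg.norm(d),np.degrees(np.arctan2(d[1],d[0])))
E
```

```text
6.9833 [ 0.59074285 -0.1951912   0.13634513] [ 2.21768794  0.43158147 -0.18191445] [ 0.03936226 -0.29100348  0.00312021]
t [([313.2, 174.2], 0.67)] [316.86429743 173.66495494]
s [([240.7, 197.9], 0.63)] [243.34497065 195.61358888]
0.045549163288454875 -81.86834616634125
```

The red screw is turning, with about 2.3 N at the key. Second half.

Emit:
apply_moves(deltas=[10,-3.5,-2.5,0,0,10,-7,-5,0,0,10,-10,-8,0,0,10,-12.5,-11,0,0,10,-15,-14,0,0,10,-17,-17.5,0,0,10,-19,-21.5,0,0,10,-20.5,-25.5,0,0,10,-21.5,-29.5,0,0,10,-22,-33.5,0,0,10,-22.5,-37.5,0,0,10,-22.3,-41.5,0,0])

```text
clock: 8.08
position: [0.5479, -0.1772, 0.1365]
ee_rot: [0.001, 0.94, 0.34, 0.0]
contact_force: [4.3, -1.3, -1.4]
width: 0.0231
gripper_force: 98.7
```

Emit:
apply_moves(deltas=[10,0.5,-3,0,0,10,1,-6,0,0,10,1.3,-8,0,0,10,1.3,-8,0,0])

```text
clock: 8.42
position: [0.5433, -0.1699, 0.1363]
ee_rot: [-0.0, 0.94, 0.34, -0.001]
contact_force: [2.7, -0.8, -1.3]
width: 0.023
gripper_force: 98.8
```

```bash
python3 - <<'E'
from h import *
t=get_image("top");s=get_image("side");st=get_state();print(st["clock"],st["position"],st["contact_force"],st["moment"])
for n,im in(("t",t),("s",s)):print(n,[(r["point"],r["score"],at_z(im,r["point"],.048)) for r in place_of("red_eye",im)])
a0=np.array([.5843,-.1501]);d=np.array(st["position"][:2])-a0;print(np.linalg.norm(d),np.degrees(np.arctan2(d[1],d[0])))
E
```

```text
8.5167 [ 0.54320234 -0.16996631  0.13617618] [ 2.55730493 -2.69622784  0.14133711] [-0.4286149  -0.53280359 -0.01741398]
t [([251.3, 184.7], 0.16, array([ 0.56479451, -0.02050296,  0.048     ]))]
s [([255.8, 202.9], 0.61, array([ 0.55088572, -0.16581044,  0.048     ]))]
0.04564742616993609 -154.20121735047925
```

Emit:
apply_moves(deltas=[10,0.5,-2,0,0,10,1,-3,0,0,10,1.2,-4,0,0,10,1.2,-4,0,0])

```text
clock: 8.95
position: [0.5429, -0.1689, 0.1363]
ee_rot: [0.003, 0.94, 0.341, -0.0]
contact_force: [3.9, -6.9, -3.8]
width: 0.0225
gripper_force: 98.5
```

```bash
python3 - <<'E'
from h import *
t=get_image("top");s=get_image("side");st=get_state();print(st["clock"],st["position"],st["contact_force"],st["moment"])
for n,im in(("t",t),("s",s)):print(n,[(r["point"],r["score"],at_z(im,r["point"],.048)) for r in place_of("red_eye",im)])
def crop(im,x0,y0,w,h,k):return cv2.resize(im["frame"][y0:y0+h,x0:x0+w],None,fx=k,fy=k,interpolation=cv2.INTER_CUBIC)
c=np.zeros((450,800,3),np.uint8)
c[:,:396]=crop(t,270,145,66,75,6);c[:,402:798]=crop(s,220,165,66,75,6)
cv2.imwrite("pics/c5.png",c[:,:,::-1])
E
```

```text
9.05 [ 0.54289167 -0.16887762  0.13627624] [ 3.46863585 -7.30221475 -4.27171704] [-1.77573919e+00 -8.42386153e-01 -7.50950100e-04]
t []
s [([256.9, 200.0], 0.6, array([ 0.54955667, -0.1791851 ,  0.048     ]))]
```

View pics/c5.png

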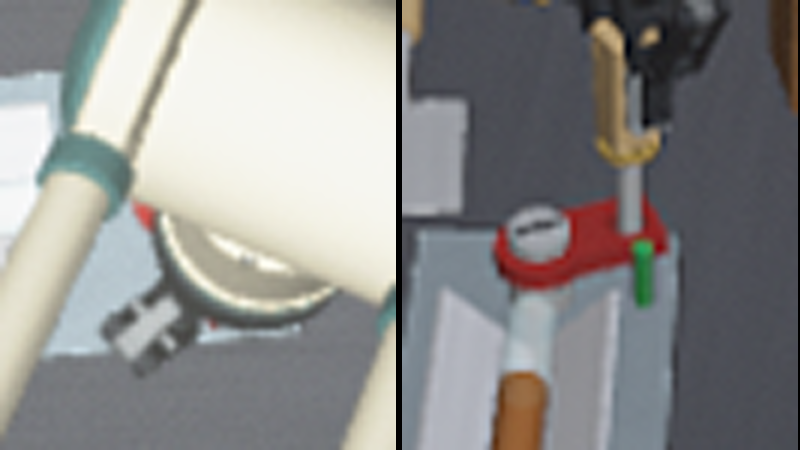

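The red arm now touches its stop pin (side crop at (640,250)), and the force jumped to 8 N. I'll ease back, lift out and move towards blue.

Emit:
apply_moves(deltas=[10,-1,4,0,0,10,-1.5,6,0,0,10,-1.5,6,-6,0,10,-1.5,6,-15,0,10,-1.5,6,-30,0,10,-1.5,6,-55,0,10,-1.5,6,-75,0,10,-1.5,6,-82,0,10,-1.5,6,-82,0])

```text
clock: 9.9
position: [0.5456, -0.1717, 0.2209]
ee_rot: [0.001, 0.94, 0.34, 0.002]
contact_force: [-0.9, -0.1, -1.4]
width: 0.0229
gripper_force: 99.2
```

```bash
python3 - <<'E'
from h import *
t=get_image("top");s=get_image("side");st=get_state();print(st["clock"],st["position"],st["contact_force"],st["qpos"])
for n,im in(("t",t),("s",s)):
  for q in("red_eye","blue_eye","blue_axis"):print(n,q,[(r["point"],r["score"],at_z(im,r["point"],.048)) for r in place_of(q,im)])
p=np.array(st["position"]);print("tip exp",proj(s,p-[0,0,.108]),[(r["point"],r["score"]) for r in place_of("key",s)])
M=rot(st["ee_rot"]);q=np.array([.544,.1403])-p[:2];print(1e3*q@M[:2,0],1e3*q@M[:2,1])
E
```

```text
10.0 [ 0.54412942 -0.17119944  0.21786819] [-0.32451567  0.55991058 -1.85786232] [-4.26864502e-01  2.88260673e-01  1.56441662e+00  1.26734373e-04
  1.29038457e+00  4.50048436e-01]
t red_eye []
t blue_eye [([191.0, 188.0], 0.91, array([0.55809374, 0.1392489 , 0.048     ]))]
t blue_axis [([205.1, 185.6], 0.79, array([0.56399171, 0.10186581, 0.048     ]))]
s red_eye [([254.8, 202.0], 0.64, array([ 0.55434047, -0.16948674,  0.048     ]))]
s blue_eye [([238.9, 281.0], 0.68, array([0.54998387, 0.13512741, 0.048     ]))]
s blue_axis [([234.8, 266.3], 0.87, array([0.56847213, 0.08769277, 0.048     ])), ([244.1, 373.7], 0.41, array([0.49665748, 0.38688629, 0.048     ]))]
tip exp [257.98108419 185.11558795] [([319.7, 169.5], 0.63), ([256.1, 185.4], 0.47)]
199.10457418048586 -239.56050201532796
```

Emit:
apply_moves(deltas=[10,12,-14,0,0,10,32,-38,0,0,10,55,-66,0,0,10,78,-94,0,0,10,101,-122,0,0,10,124,-150,0,0,10,147,-178,0,0,10,168,-203,0,0,10,184,-222,0,0,10,194,-234,0,0,10,199,-240,0,0,10,199,-240,0,0])

```text
clock: 11.35
position: [0.5443, 0.1414, 0.218]
ee_rot: [-0.0, 0.94, 0.341, -0.0]
contact_force: [1.0, 0.0, -2.6]
width: 0.023
gripper_force: 99.1
```

Emit:
apply_moves(deltas=[10,0,0,10,0,10,0,0,20,0,10,0,0,35,0,10,0,0,35,0])

```text
clock: 11.68
position: [0.5421, 0.1382, 0.1795]
ee_rot: [-0.001, 0.941, 0.339, -0.004]
contact_force: [-0.2, -0.2, -2.0]
width: 0.023
gripper_force: 99.0
```

```bash
python3 - <<'E'
from h import *
np.set_printoptions(precision=4,suppress=True)
t=get_image("top");s=get_image("side");st=get_state();print(st["clock"],st["position"],st["contact_force"],rot(st["ee_rot"]))
p=np.array(st["position"]);print("tip exp",proj(s,p-[0,0,.108]),"eye exp",proj(s,[.544,.1403,.048]),"axis",proj(s,[.5627,.0993,.058]))
def crop(im,x0,y0,w,h,k):return cv2.resize(im["frame"][y0:y0+h,x0:x0+w],None,fx=k,fy=k,interpolation=cv2.INTER_CUBIC)
c=np.zeros((500,800,3),np.uint8)
c[:480,:396]=crop(t,165,145,66,80,6);c[:500,402:802]=crop(s,210,205,80,100,5)
cv2.imwrite("pics/c6.png",c[:,:,::-1])
E
```

```text
11.7833 [0.5438 0.1388 0.1821] [ 0.0847  0.5467 -1.8258] [[ 0.7699  0.6382 -0.0028]
 [ 0.6382 -0.7699 -0.0007]
 [-0.0026 -0.0012 -1.    ]]
tip exp [240.7326 275.1591] eye exp [240.9566 282.7974] axis [236.0939 267.1357]Traceback (most recent call last):
  File "<stdin>", line 7, in <module>
ValueError: could not broadcast input array from shape (500,400,3) into shape (500,398,3)
```

```bash
python3 - <<'E'
from h import *
s=get_image("side");st=get_state();print(st["position"])
c=cv2.resize(s["frame"][205:305,190:290],None,fx=6,fy=6,interpolation=cv2.INTER_CUBIC)
cv2.imwrite("pics/c6.png",c[:,:,::-1])
E
```

```text
[0.54448654 0.13903237 0.18294563]
```

View pics/c6.png

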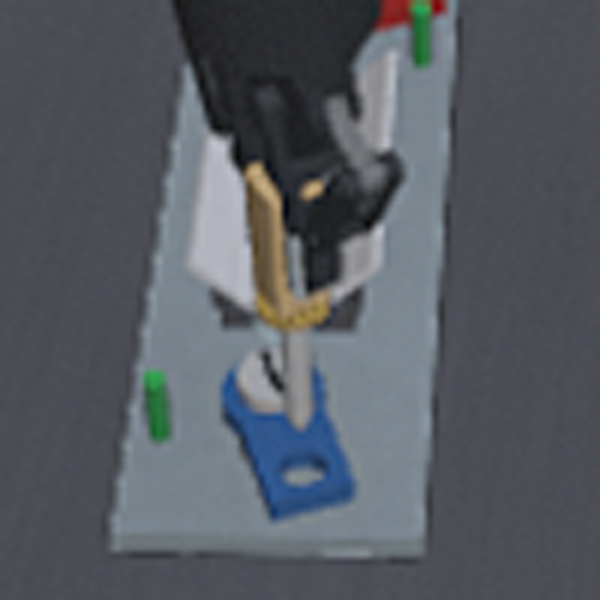

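In the side view the tip at (240,276) hangs over the blue eyelet at (240.5,283), which matches the prediction. I'll lower it in.

Emit:
apply_moves(deltas=[10,0.5,-1,10,0,10,0.5,-1,20,0,10,0.5,-1,27,0,10,0.5,-1,34,0,10,0.5,-1,41,0,10,0.5,-1,47,0,10,0.5,-1,47,0,10,0.5,-1,47,0])

```text
clock: 12.5
position: [0.544, 0.1411, 0.1358]
ee_rot: [-0.0, 0.94, 0.34, -0.0]
contact_force: [0.2, -0.4, -0.8]
width: 0.0228
gripper_force: 99.1
```

```bash
python3 - <<'E'
from h import *
np.set_printoptions(precision=4,suppress=True)
st=get_state();print(st["clock"],st["position"],st["contact_force"],st["moment"])
M=rot(st["ee_rot"]);X=M[:2,0];Y=M[:2,1]
a0=np.array([.5627,.0993]);p=np.array(st["position"][:2]);d=p-a0
print(np.linalg.norm(d),np.degrees(np.arctan2(d[1],d[0])))
for ang in np.linspace(114,26,12):
    q=a0+.045*np.array([np.cos(np.radians(ang)),np.sin(np.radians(ang))])-p
    print(round(ang),np.round([1e3*q@X,1e3*q@Y],1))
E
```

```text
12.5 [0.544  0.1411 0.1358] [ 0.225  -0.4499 -0.8152] [-0.0269 -0.0112 -0.0134]
0.04579647713654363 114.10019106768283
114 [-0.1  0.8]
106 [5.8 2.9]
98 [11.3  5.8]
90 [16.4  9.5]
82 [21.  13.8]
74 [24.8 18.8]
66 [28.  24.2]
58 [30.4 30. ]
50 [31.9 36.1]
42 [32.6 42.3]
34 [32.4 48.6]
26 [31.4 54.8]
```

Inserted without contact force. Now swing the blue screw.

Emit:
apply_moves(deltas=[10,3,2,0,0,10,6,3,0,0,10,11.3,5.8,0,0,10,16.4,9.5,0,0,10,21,13.8,0,0,10,24.8,18.8,0,0,10,28,24.2,0,0,10,30.4,30,0,0,10,31.9,36,0,0,10,32.6,42.3,0,0,10,32.4,48.6,0,0,10,32.4,48.6,0,0])

```text
clock: 13.5
position: [0.6014, 0.1238, 0.1362]
ee_rot: [0.0, 0.941, 0.339, 0.001]
contact_force: [-3.1, -0.8, -2.2]
width: 0.0226
gripper_force: 99.3
```

Emit:
apply_moves(deltas=[10,-0.5,3,0,0,10,-1,6,0,0,10,-1.5,8,0,0,10,-1.5,8,0,0])

```text
clock: 13.83
position: [0.6048, 0.1172, 0.1365]
ee_rot: [0.0, 0.941, 0.34, 0.001]
contact_force: [-1.7, 0.4, -2.4]
width: 0.0228
gripper_force: 99.0
```

Emit:
apply_moves(deltas=[10,-0.5,2,0,0,10,-1,4,0,0,10,-1,4,0,0,10,-1,4,0,0])

```text
clock: 14.17
position: [0.6054, 0.1157, 0.1365]
ee_rot: [-0.002, 0.941, 0.34, 0.0]
contact_force: [-4.3, 6.9, -2.4]
width: 0.0227
gripper_force: 99.6
```

```bash
python3 - <<'E'
from h import *
s=get_image("side");st=get_state();print(st["position"],st["contact_force"],st["moment"])
c=cv2.resize(s["frame"][190:290,195:295],None,fx=6,fy=6,interpolation=cv2.INTER_CUBIC)
cv2.imwrite("pics/c7.png",c[:,:,::-1])
E
```

```text
[0.60539766 0.115744   0.13651772] [-4.19093722  6.36951254 -1.67337909] [1.43153205 1.0359676  0.0127059 ]
```

View pics/c7.png

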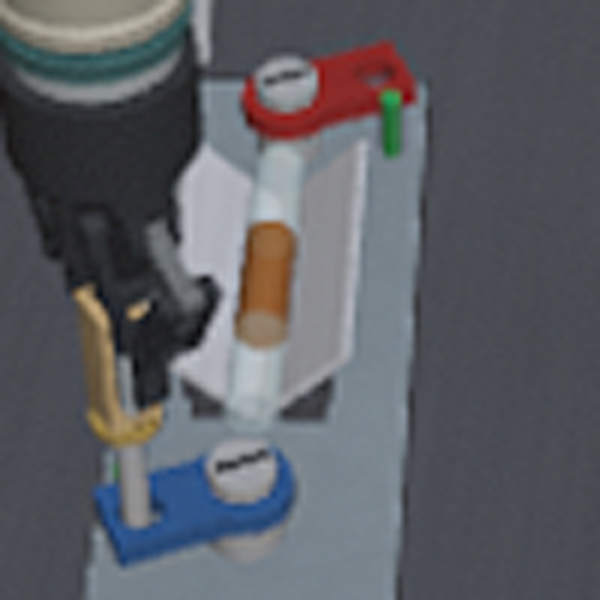

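The blue arm is against its stop at 7.7 N, and the red one stays tight. I'll ease back, lift and return to the stand.

Emit:
apply_moves(deltas=[10,1,-4,0,0,10,1.5,-6,0,0,10,1.5,-6,-6,0,10,1.5,-6,-15,0,10,1.5,-6,-30,0,10,1.5,-6,-55,0,10,1.5,-6,-80,0,10,1.5,-6,-90,0,10,1.5,-6,-90,0])

```text
clock: 14.97
position: [0.6058, 0.119, 0.2305]
ee_rot: [0.002, 0.94, 0.34, 0.004]
contact_force: [1.2, -0.0, -2.2]
width: 0.0229
gripper_force: 99.6
```

```bash
python3 - <<'E'
from h import *
st=get_state();p=np.array(st["position"]);print(p,st["contact_force"]);M=rot(st["ee_rot"]);q=np.array([.4602,-.3625])-p[:2];print(1e3*q@M[:2,0],1e3*q@M[:2,1])
E
```

```text
[0.6058104  0.11896409 0.23050114] [ 1.15404044 -0.03049274 -2.23827024]
-419.7355973291892 277.18267205558715
```

Emit:
apply_moves(deltas=[10,-10,7,0,0,10,-30,20,0,0,10,-60,40,0,0,10,-90,59,0,0,10,-120,79,0,0,10,-150,99,0,0,10,-180,119,0,0,10,-210,139,0,0,10,-240,158,0,0,10,-270,178,0,0,10,-300,198,0,0,10,-325,215,0,0])

```text
clock: 15.97
position: [0.4881, -0.2563, 0.2243]
ee_rot: [-0.001, 0.941, 0.339, -0.002]
contact_force: [0.8, 0.8, -0.6]
width: 0.0227
gripper_force: 99.6
```

Emit:
apply_moves(deltas=[10,-25,16,0,0,10,-50,33,0,0,10,-70,46,0,0,10,-85,56,0,0,10,-92,61,0,0,10,-95,62,0,0,10,-95,62,0,0,10,-95,62,0,0])

```text
clock: 16.63
position: [0.4571, -0.3612, 0.2257]
ee_rot: [-0.001, 0.94, 0.34, -0.0]
contact_force: [0.9, 0.9, -1.8]
width: 0.0236
gripper_force: 99.6
```

```bash
python3 - <<'E'
from h import *
s=get_image("side");st=get_state();p=np.array(st["position"]);print(p,st["contact_force"]);M=rot(st["ee_rot"]);q=np.array([.4602,-.3625])-p[:2];print(1e3*q@M[:2,0],1e3*q@M[:2,1])
print("tip exp",proj(s,p-[0,0,.108]),"hole exp",proj(s,[.4602,-.3625,.08]))
c=cv2.resize(s["frame"][90:190,240:340],None,fx=6,fy=6,interpolation=cv2.INTER_CUBIC)
cv2.imwrite("pics/c8.png",c[:,:,::-1])
E
```

```text
[ 0.45741821 -0.36107298  0.2259308 ] [ 0.67841346 -0.17760321 -1.16522023]
1.2239845748341829 2.8769061759965204
tip exp [294.42755274 147.13864678] hole exp [293.25479319 156.95438446]
```

View pics/c8.png

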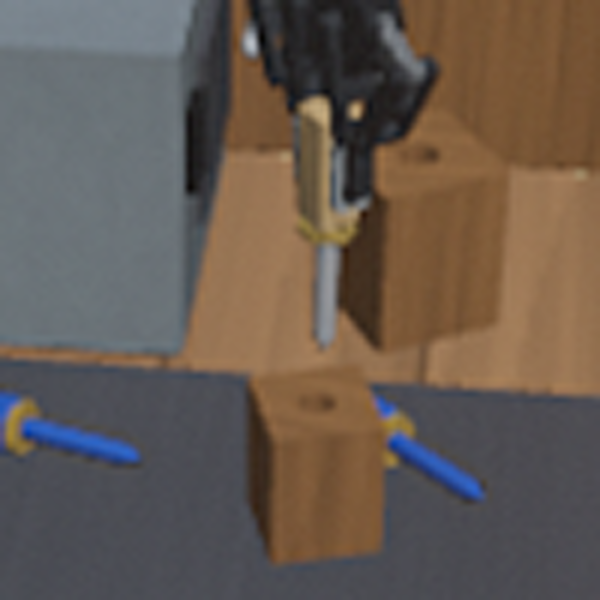

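The tip at (294.2,147.5) and the hole at (293.2,157.2) match the model. I'll correct by (1, 3) mm and lower.

Emit:
apply_moves(deltas=[10,1,3,0,0,10,1,3,15,0,10,1,3,28,0,10,1,3,36,0,10,1,3,44,0,10,1,3,52,0,10,1,3,62,0,10,1,3,74,0,10,1,3,86,0,10,1,3,96,0,10,1,3,103,0,10,1,3,103,0])

```text
clock: 17.68
position: [0.4593, -0.3633, 0.1215]
ee_rot: [-0.001, 0.94, 0.34, -0.001]
contact_force: [0.9, 1.3, -2.2]
width: 0.0231
gripper_force: 99.6
```

```bash
python3 - <<'E'
from h import *
st=get_state();print(st["position"],st["contact_force"],st["moment"])
E
```

```text
[ 0.45934658 -0.36328988  0.12150875] [ 0.94316921  1.25581241 -2.2472011 ] [-0.01119446  0.0492245   0.00458   ]
```

The key is down in the stand with no jamming force. I'll release it and rise.

Emit:
apply_moves(deltas=[30,0,0,0,0,50,0,0,0,0,70,0,0,0,0,70,0,0,0,0,70,0,0,0,0,70,0,0,0,0,70,0,0,-10,0,70,0,0,-30,0,70,0,0,-60,0,70,0,0,-95,0,70,0,0,-130,0,70,0,0,-140,0])

```text
clock: 18.68
position: [0.4619, -0.3658, 0.2703]
ee_rot: [0.005, 0.94, 0.34, 0.002]
contact_force: [0.4, -0.2, 1.4]
width: 0.0698
gripper_force: 0.0
```

Emit:
apply_moves(deltas=[70,0,0,0,0,70,0,0,0,0,70,0,0,0,0,70,0,0,0,0])

```text
clock: 19.02
position: [0.4593, -0.3632, 0.2612]
ee_rot: [-0.002, 0.94, 0.34, -0.001]
contact_force: [-0.0, 0.1, -0.4]
width: 0.0696
gripper_force: 0.0
```

```bash
python3 - <<'E'
from h import *
s=get_image("side");st=get_state();print(st["clock"],st["position"],st["contact_force"],st["width"])
c=cv2.resize(s["frame"][90:310,200:340],None,fx=2.7,fy=2.7,interpolation=cv2.INTER_CUBIC)
cv2.imwrite("pics/c9.png",c[:,:,::-1])
E
```

```text
19.0667 [ 0.45939423 -0.36331089  0.26128769] [0.26709153 0.28632431 0.25597883] 0.0703601304464012
```

View pics/c9.png

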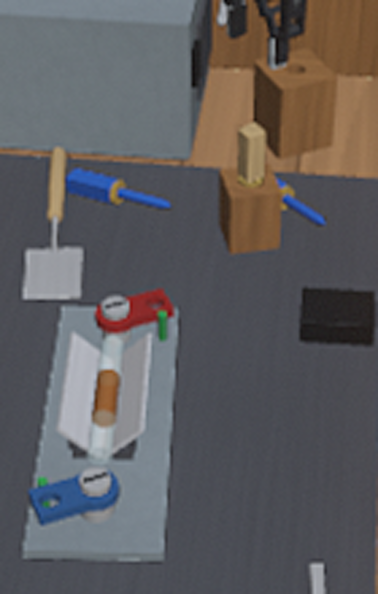

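The key is upright and seated in its stand at crop (250,165). Both arms are at their stop pins and the gripper is clear, so I'm handing in.

```bash
python3 -c "
from rig import *
print(sign_off())"
```

```text
the job is handed in; nothing more can be done
None
```

I tightened both clamp screws against their stops, red then blue, put the key back fully down in its stand with the gripper clear, and handed the job in at about 19 s; no verdict was returned.

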